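Cross-tighten a bonding stage cover

ROBOT

A 7-joint arm with a two-finger parallel gripper is mounted at the origin on the work surface. World frame = base frame: x ahead of the robot, y to its left, z up, the work surface at z = 0. Lengths are in m, angles in rad, forces in N, time in s.
With the tool pointing down it reaches from about 0.4 to 0.85 m from the base axis. Payload 10.4 kg.
Tool frame: the origin (TCP) lies midway between the tips of the shut fingers; the grasp point (between the pads) lies 19 mm behind it (manip.hold_point_z is the distance from the TCP to the grasp point, in m); z points along the fingers, y is the line along which they close (so a half turn about z gives the same grasp; the last joint's range is limited). The gripper opens to 85 mm and grips with 20 to 120 N. Pads are 22 mm wide; open, the fingers measure 114 mm over their backs; the gripper's body (76 mm by 85 mm) begins 54 mm behind the grasp point. The pads swing forward as they close: fully open they stand 13 mm farther back than shut.
Start: joints at [-1.252, 0.332, -0.065, 1.46, 0.022, 1.35, -0.088], TCP at [0.209, 0.589, 0.231] pointing down, gripper open.
Joint ranges: [-2.6, 2.6], [-0.5, 2.12], [-1.47, 1.34], [0.16, 2.42], [-1.27, 4.41], [0.06, 2.06], [-2.6, 2.6]. Speed limits (rad/s): [2.22, 2.22, 2.79, 2.79, 3.14, 3.14, 3.14].

INTERFACE

Orientations are given as a unit quaternion [x, y, z, w].
In Python, from workcell import manip, eyes, job gives the robot as it stands.
- The arm moves only by the shell command python3 -m crank 'ROWS' [FORCE]. ROWS is JSON, a list that holds one entry, the list of rows, each a list of 7 numbers: the finger opening in cm, from 0 to 8.54, then the shift along the world's x, y, z in cm, then the turn, a rotation vector about the world's x, y, z in degrees. In form: [[[hand, x, y, z, ax, ay, az], ...]]. A call has 1 to 20 rows; each row shifts and turns the commanded pose from where the row before left it; what a row does not reach is not made up. A row lasts 1/8 s, in which the tool goes at most 62.5 mm and 10.7 degrees, less where a joint would pass 70% of its speed; a pose out of reach is approached as far as the arm can. A call with a gripper value outside its range is refused whole. The fingers move at their own pace and stop on an object; FORCE is the grip in N (left out, the last holds). Time passes only in rows, so rows that do not move let the fingers close. It gives the time, the measured TCP pose, the force, the opening and the grip force at its end, in the units of the state.
- manip.get_obs(): the state, without advancing time (a new reading comes with each control period).
- eyes.camera(name): name is "scene" or "top" or "wrist"; returns (picture, depth): 420x560x3 uint8, red, green, blue; 420x560 float32, m along the optical axis (not along the pixel's ray), 0 where there is no reading.
- eyes.camera_params(name): a dict with "fx", "fy", "cx", "cy" (pixels), "dist" ([k1, k2, p1, p2, k3] as OpenCV has them; the pictures are not rectified), "world_from_camera" (4x4, takes a point from camera to world coordinates); the wrist camera has in their place "hand_eye" (4x4, takes a point from camera to tool coordinates, whose origin is the TCP and whose axes are the flange's). Camera axes: x right, y down, z forward; pixel columns grow to the right and rows downward; lengths in m; the calibration is good to about 2 mm. A picture is of the moment at which its call begins: read the wrist's pose just before it. camera_params takes no time and is no camera call.
- job.hand_in(): hands the job in; it is judged then, once.
The state is a dict: "clock": time; "joint_pos": joint angles; "joint_velocities": joint speeds; "tau": joint torques, N m; "position": TCP position; "ee_rot": TCP orientation; "ft_force": force on the tool from outside, world axes, zero at the start; "torque": the same for the moment, N m; "grip_width": opening from 0.0 (shut) to 1.0 (fully open); "grasp_force": force on a finger pad.
Only numpy, scipy, OpenCV 4.12 (cv2) and the standard library are available. Lean on these libraries where they do the work, as an engineer would, in place of code of your own. Each camera call takes 0.05 s, during which the arm holds its last target. There are 200 camera calls.

TASK

Take the T-handled wrench from its round rest and tighten the four sprung castle-headed screws of the round stage's cover, clockwise and in cross order: one screw, the one opposite, then the other two. First give all four about 25 degrees each, then go round again in cross order and bring each up against its firm stop. Lean and turn only gently, touch the screws with nothing but the wrench, stand the wrench back upright on the middle of its rest at the end, and leave the other things on the bench as they are.

Things in the scene. Friction and masses are not known exactly. Their poses are not given: they have to be found in the camera images.
- stage: Round steel work stage fixed to the bench: a 170 mm disc with a smaller dark chuck and, on top, an aluminium cover plate of 144 mm diameter whose upper face is 36 mm above the bench. Origin: centre of its underside on the bench, z up. Small dark block at its rim on its -x side.
- wrench: Loose stubby T-handled wrench, 49 mm tall, about 0.25 kg, upright on its rest. Origin: on its axis, level with the tips of six lugs 7 mm long under its foot (3.5 mm wide, 10 to 15 mm from the axis, first on x); z up. Foot 7 to 15 mm high, 34 mm across, then a 19 mm neck, with a bore 12.5 mm wide, open below, up to 23 mm; on top a straight dark bar, 90 mm along x, 16 mm thick along y, 26 mm high, centred 36 mm above the origin.
- handle (a point): Centre of the wrench's cross bar, 36 mm above the tips of its lugs; x along the bar.
- rest: Fixed flat round rest for the wrench, black rubber with a grey middle, 72 mm across, 6 mm high. Origin: centre of its underside. The wrench stands near its middle on its six lugs, its origin 6 mm above the rest's.
- place1 (a point): Nominal place of screw 1 on the cover's top, 50 mm from the stage's axis (1 to 4 counter-clockwise from above: 1 faces 3, 2 faces 4). The upright screw stands within 1 mm of it. Castle head 32 mm across with six teeth (5 x 5 mm, 11 to 16 mm from its axis, lying at random): underside 12, slot floors 17, tooth tops 25 mm above this point; a 10 mm stud with coned end in its middle reaches up to 39 mm.
- screw1 (a joint): Turn of screw 1, rad, clockwise from above: 0 to 0.2 at first, 0.95 at its firm stop; turns at 0.12 N m, stays where left, does not tell how the teeth lie. Captive on a spring: lugs set on its teeth push it down up to 8 mm (1.5 N, then 0.6 N per mm); once lugs meet slots (within 7 degrees, every 60) it springs up round them and the push falls away. Some 22 degrees of play.
- place2 (a point): Nominal place of screw 2 on the cover's top, 50 mm from the stage's axis (1 to 4 counter-clockwise from above: 1 faces 3, 2 faces 4). The upright screw stands within 1 mm of it. Castle head 32 mm across with six teeth (5 x 5 mm, 11 to 16 mm from its axis, lying at random): underside 12, slot floors 17, tooth tops 25 mm above this point; a 10 mm stud with coned end in its middle reaches up to 39 mm.
- screw2 (a joint): Turn of screw 2, rad, clockwise from above: 0 to 0.2 at first, 0.95 at its firm stop; turns at 0.12 N m, stays where left, does not tell how the teeth lie. Captive on a spring: lugs set on its teeth push it down up to 8 mm (1.5 N, then 0.6 N per mm); once lugs meet slots (within 7 degrees, every 60) it springs up round them and the push falls away. Some 22 degrees of play.
- place3 (a point): Nominal place of screw 3 on the cover's top, 50 mm from the stage's axis (1 to 4 counter-clockwise from above: 1 faces 3, 2 faces 4). The upright screw stands within 1 mm of it. Castle head 32 mm across with six teeth (5 x 5 mm, 11 to 16 mm from its axis, lying at random): underside 12, slot floors 17, tooth tops 25 mm above this point; a 10 mm stud with coned end in its middle reaches up to 39 mm.
- screw3 (a joint): Turn of screw 3, rad, clockwise from above: 0 to 0.2 at first, 0.95 at its firm stop; turns at 0.12 N m, stays where left, does not tell how the teeth lie. Captive on a spring: lugs set on its teeth push it down up to 8 mm (1.5 N, then 0.6 N per mm); once lugs meet slots (within 7 degrees, every 60) it springs up round them and the push falls away. Some 22 degrees of play.
- place4 (a point): Nominal place of screw 4 on the cover's top, 50 mm from the stage's axis (1 to 4 counter-clockwise from above: 1 faces 3, 2 faces 4). The upright screw stands within 1 mm of it. Castle head 32 mm across with six teeth (5 x 5 mm, 11 to 16 mm from its axis, lying at random): underside 12, slot floors 17, tooth tops 25 mm above this point; a 10 mm stud with coned end in its middle reaches up to 39 mm.
- screw4 (a joint): Turn of screw 4, rad, clockwise from above: 0 to 0.2 at first, 0.95 at its firm stop; turns at 0.12 N m, stays where left, does not tell how the teeth lie. Captive on a spring: lugs set on its teeth push it down up to 8 mm (1.5 N, then 0.6 N per mm); once lugs meet slots (within 7 degrees, every 60) it springs up round them and the push falls away. Some 22 degrees of play.
- tray: Loose black open tray, 70 x 90 x 25 mm, not part of the job. Origin: under its centre.
- tweezers: Loose steel tweezers, 105 mm long, lying, not part of the job. Origin: under its centre.
- spool: Loose brass wire spool, 50 mm wide, 26 mm high, not part of the job. Origin: under its centre.
- jar: Loose amber jar with black cap, 48 mm wide, 60 mm high, not part of the job. Origin: under its centre.
- driver: Loose black-handled screwdriver, 150 mm long, lying, not part of the job. Origin: under its centre.
- block: Loose aluminium block, 40 x 30 x 15 mm with a small steel stud, not part of the job. Origin: under its centre.

How it is judged:
By the outcome, as a careful person would: the job done as asked, in the order asked, and still so for the second after the job is handed in, with the robot touching nothing.
It also fails if it takes over 72 s, if anything falls off the work surface, if the arm or the gripper's body presses on something with over 40 N, if the wrist force passes 120 N, or if a joint passes its speed limit or range.

## Working session

There is one attempt and no reset: what is moved stays moved. The work goes in short steps, Python scripts to look and compute and a shell command to move; the robot and the scene stay as the last step left them, time stands still between calls to the robot, and variables do not carry over. Pictures are saved under pics/ and viewed, at most 10 in all, crops included, and the job is handed in when it is done.

```bash
ls; mkdir -p pics; python3 - <<'E'
from workcell import manip,eyes,job
import cv2,numpy as np
o=manip.get_obs();print({k:np.round(v,3).tolist() for k,v in o.items()},manip.hold_point_z)
for n in("top","scene"):
    p,d=eyes.camera(n);cv2.imwrite(f"pics/{n}0.png",p[:,:,::-1]);np.savez(f"{n}0.npz",p=p,d=d)
    print(n,eyes.camera_params(n))
print(eyes.camera_params("wrist"))
E
```

```text
pics
{'clock': 0.0, 'joint_pos': [-1.252, 0.333, -0.065, 1.461, 0.022, 1.35, -0.089], 'joint_velocities': [0.0, -0.001, -0.003, -0.0, -0.001, -0.001, -0.001], 'tau': [0.0, -62.545, 0.049, -39.16, 0.016, 0.01, 0.0], 'position': [0.209, 0.588, 0.23], 'ee_rot': [0.17, 0.985, -0.001, -0.0], 'ft_force': [0.253, 0.251, 0.191], 'torque': [0.053, -0.011, -0.009], 'grasp_force': 0.0, 'grip_width': 0.997} 0.0187
top {'fx': 385.5423365550756, 'fy': 385.5423365550756, 'cx': 283.68798003955175, 'cy': 209.59550767156423, 'dist': array([0.02979151, 0.        , 0.        , 0.        , 0.        ]), 'world_from_camera': array([[-0.00755771, -0.98591982,  0.16704785,  0.43047872],
       [-0.99927371,  0.0136857 ,  0.03556337, -0.01537309],
       [-0.03734879, -0.16665774, -0.98530719,  0.83882781],
       [ 0.        ,  0.        ,  0.        ,  1.        ]])}
scene {'fx': 546.7510314146601, 'fy': 546.7510314146601, 'cx': 279.806215011083, 'cy': 200.21599045385352, 'dist': array([-0.10814017,  0.        ,  0.        ,  0.        ,  0.        ]), 'world_from_camera': array([[ 0.15644139,  0.51435236, -0.84318903,  1.50544067],
       [ 0.98755781, -0.09527903,  0.1251059 , -0.1449003 ],
       [-0.01598972, -0.85226965, -0.52285827,  0.65748479],
       [ 0.        ,  0.        ,  0.        ,  1.        ]])}
{'fx': 320.7319511848964, 'fy': 320.7319511848964, 'cx': 280.4638926862791, 'cy': 211.68435178808247, 'dist': array([-0.02115762,  0.        ,  0.        ,  0.        ,  0.        ]), 'hand_eye': array([[ 5.38968305e-04, -9.56530342e-01, -2.91632326e-01,
         7.37909917e-02],
       [ 9.99999218e-01,  1.86344811e-04,  1.23691163e-03,
        -5.23794989e-04],
       [-1.12879934e-03, -2.91632765e-01,  9.56529694e-01,
        -1.43046374e-01],
       [ 0.00000000e+00,  0.00000000e+00,  0.00000000e+00,
         1.00000000e+00]])}
```

View pics/top0.png

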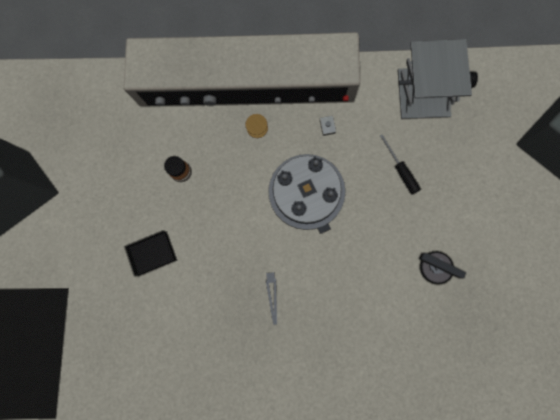

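```bash
cat > h.py <<'E'
import numpy as np,cv2
from scipy.spatial.transform import Rotation as R
from workcell import manip,eyes,job
def T_of(o):
    T=np.eye(4);T[:3,:3]=R.from_quat(o["ee_rot"]).as_matrix();T[:3,3]=o["position"];return T
def K(c): return np.array([[c["fx"],0,c["cx"]],[0,c["fy"],c["cy"]],[0,0,1]])
def look(n,f=None):
    o=manip.get_obs();p,d=eyes.camera(n);c=eyes.camera_params(n)
    W=T_of(o)@c["hand_eye"] if n=="wrist" else c["world_from_camera"]
    if f: cv2.imwrite(f"pics/{f}.png",p[:,:,::-1]);np.savez(f+".npz",p=p,d=d,W=W)
    return p,d,c,W
def cast(px,z,c,W):
    u=cv2.undistortPoints(np.array(px,float).reshape(-1,1,2),K(c),c["dist"]).reshape(-1,2)
    r=np.c_[u,np.ones(len(u))]@W[:3,:3].T
    return W[:3,3]+r*((z-W[2,3])/r[:,2])[:,None]
def proj(P,c,W):
    M=np.linalg.inv(W);return cv2.projectPoints(np.array(P,float).reshape(-1,3),cv2.Rodrigues(M[:3,:3])[0],M[:3,3],K(c),c["dist"])[0].reshape(-1,2)
def st():
    o=manip.get_obs();t=T_of(o);y=np.degrees(np.arctan2(t[1,1],t[0,1]))
    print("t",round(o["clock"],2),"p",np.round(o["position"]*1000 if hasattr(o["position"],"shape") else np.array(o["position"])*1000,1),"yaw(tool y)",round(y,2),"tilt",np.round(t[:3,2],4),"F",np.round(o["ft_force"],2),"M",np.round(o["torque"],3),"j",np.round(o["joint_pos"],2),"g",round(o["grip_width"],3),round(o["grasp_force"],1))
E
python3 - <<'E'
from h import *
c=eyes.camera_params("top");W=c["world_from_camera"]
print("cover",cast([(307,189)],.036,c,W))
print("screws",cast([(285,178),(316,164),(331,195),(299,209)],.06,c,W))
print("rest",cast([(437,267)],.006,c,W),"bar",cast([(420,258),(464,273)],.05,c,W),"others",cast([(408,178),(328,125),(272,295),(177,168)],.01,c,W))
E
cd pics; python3 -c "
import cv2;a=cv2.imread('top0.png');cv2.imwrite('crop.png',cv2.hconcat([cv2.resize(a[140:240,257:357],(400,400),interpolation=2),cv2.resize(a[217:317,390:490],(400,400),interpolation=2)]))"
```

```text
cover [[ 0.61033465 -0.03635507  0.036     ]]
screws [[ 0.62907914  0.00950548  0.06      ]
 [ 0.65795156 -0.05537032  0.06      ]
 [ 0.59155757 -0.08467442  0.06      ]
 [ 0.56332143 -0.0186435   0.06      ]]
rest [[ 0.44513828 -0.30605488  0.006     ]] bar [[ 0.46229988 -0.25881331  0.05      ]
 [ 0.43244005 -0.34182163  0.05      ]] others [[ 0.637035   -0.25693826  0.01      ]
 [ 0.76277627 -0.08674819  0.01      ]
 [ 0.3892432   0.0405071   0.01      ]
 [ 0.66882676  0.25299506  0.01      ]]
```

View pics/crop.png

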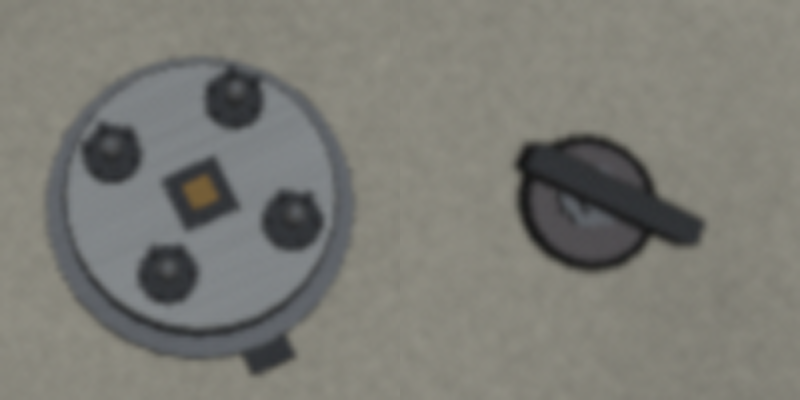

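```bash
python3 -m crank '[[[8.5,2.9,-4.5,0,0,0,-5.3],[8.5,2.9,-4.5,0,0,0,-5.3],[8.5,2.9,-4.5,0,0,0,-5.3],[8.5,2.9,-4.5,0,0,0,-5.3],[8.5,2.9,-4.5,0,0,0,-5.3],[8.5,2.9,-4.5,0,0,0,-5.3],[8.5,2.9,-4.5,0,0,0,-5.3],[8.5,2.9,-4.5,0,0,0,-5.3],[8.5,2.9,-4.5,0,0,0,-5.3],[8.5,2.9,-4.5,0,0,0,-5.3],[8.5,2.9,-4.5,-1,0,0,-5.3],[8.5,2.9,-4.5,-2,0,0,-5.3],[8.5,2.9,-4.5,-2.5,0,0,-5.3],[8.5,2.3,-3.5,-2.5,0,0,-5.3],[8.5,0,0,0,0,0,0]]]' 30; python3 - <<'E'
from h import *
st()
look("wrist","w1");st()
E
```

```text
clock: 1.98
position: [0.6087, -0.035, 0.1486]
ee_rot: [0.732, 0.681, -0.002, -0.0]
ft_force: [-0.3, 1.3, 0.5]
grip_width: 0.995
grasp_force: 0.0
t 1.98 p [608.7 -35.  148.6] yaw(tool y) -4.13 tilt [-0.004  -0.0028 -1.    ] F [-0.31  1.26  0.51] M [ 0.066  0.028 -0.024] j [-0.45  0.39  0.55  1.63 -0.21  1.19  0.07] g 0.995 0.0
t 2.02 p [608.9 -32.6 149.9] yaw(tool y) -3.91 tilt [-0.0026 -0.0013 -1.    ] F [-0.74  1.31  0.95] M [ 0.081  0.027 -0.043] j [-0.46  0.39  0.55  1.63 -0.21  1.19  0.07] g 0.999 0.0
```

View pics/w1.png

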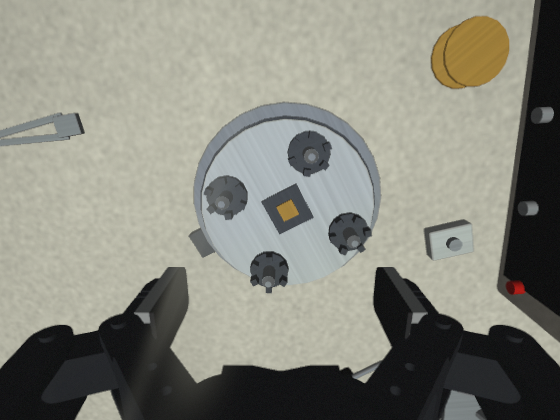

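```bash
cat > tops.py <<'E'
from h import *
import sys
def sheet(S,p,c,W,f,half=.022,n=300,z=.061):
    out=[]
    for x,y in S:
        P=[(x-half,y-half,z),(x+half,y-half,z),(x+half,y+half,z),(x-half,y+half,z)]
        q=proj(P,c,W).astype(np.float32)
        H=cv2.getPerspectiveTransform(q,np.float32([[0,n],[n,n],[n,0],[0,0]]))
        out.append(cv2.warpPerspective(p,H,(n,n),flags=cv2.INTER_CUBIC))
    im=cv2.vconcat([cv2.hconcat(out[:2]),cv2.hconcat(out[2:])])
    cv2.imwrite(f"pics/{f}.png",cv2.convertScaleAbs(im[:,:,::-1],alpha=1.8));return out
E
python3 - <<'E'
from tops import *
p,d,c,W=look("wrist","w2");st()
# stud tips approx
px=[(226,197),(269,270),(350,233),(311,153)]
S=cast(px,.066,c,W)[:,:2];print(S.round(4),np.linalg.norm(S-S.mean(0),axis=1),S.mean(0))
np.save("S0.npy",S)
sheet(S,p,c,W,"tops1")
for a in px: print(np.round(np.median([d[a[1]+i,a[0]+j] for i in(-1,0,1) for j in(-1,0,1)]),4),end=' ')
E
```

```text
t 2.08 p [609.2 -31.1 150.8] yaw(tool y) -3.78 tilt [-1.2e-03 -1.0e-04 -1.0e+00] F [-0.7   0.68  0.85] M [ 0.021  0.022 -0.024] j [-0.46  0.39  0.55  1.63 -0.21  1.19  0.07] g 0.995 0.0
[[ 0.5706 -0.0141]
 [ 0.5973 -0.075 ]
 [ 0.6608 -0.0483]
 [ 0.6338  0.0135]] [0.04805513 0.04767093 0.04834512 0.04802487] [ 0.61561042 -0.03100657]
0.2348 0.2592 0.2471 0.2186
```

View pics/tops1.png

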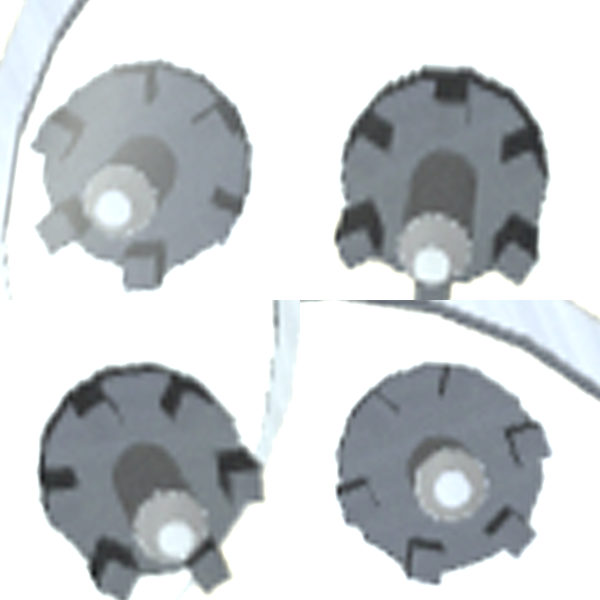

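```bash
cat > teeth.py <<'E'
from tops import *
def cloud(d,c,W):
    v,u=np.mgrid[0:420,0:560]
    r=cv2.undistortPoints(np.stack([u,v],-1).reshape(-1,1,2).astype(float),K(c),c["dist"]).reshape(-1,2)
    P=np.c_[r,np.ones(len(r))]*d.reshape(-1,1)
    return (P@W[:3,:3].T+W[:3,3])[d.ravel()>0]
if __name__=="__main__":
    D=np.load("w2.npz");c=eyes.camera_params("wrist");W=D["W"];Q=cloud(D["d"],c,W);S=np.load("S0.npy")
    tips=[(112,208),(132,263),(177,240),(155,185)];disc=[(145,168),(445-300,180),(145,470-300),(440-300,470-300)]
    m=Q[(np.hypot(*(Q[:,:2]-S.mean(0)).T)<.03)];print("cover z",np.percentile(m[:,2],[10,50,90]))
    for s,t,e in zip(S,tips,disc):
        def w(a,z):
            P=[[s[0]-.022+a[0]*.044/300,s[1]+.022-a[1]*.044/300,.061]]
            return cast(proj(P,c,W),z,c,W)[0,:2]
        ct=w(t,.0745);cd=w(e,.053)
        L=Q[np.hypot(*(Q[:,:2]-ct).T)<.020]
        tip=L[(L[:,2]>.070)];
        cc=ct
        v=L[(abs(L[:,2]-.061)<.0025)]; v2=v[:,:2]-cc; r=np.hypot(*v2.T);k=(r>.0115)&(r<.0165)
        a=np.angle(np.exp(6j*np.arctan2(v2[k,1],v2[k,0])).mean());R_=abs(np.exp(6j*np.arctan2(v2[k,1],v2[k,0])).mean())
        print("tip",ct.round(4),"disc",cd.round(4),"cloudtip",tip[:,:2].mean(0).round(4),len(tip),tip[:,2].max().round(4),"tooth",round(np.degrees(a)/6,1),"R",R_.round(2),k.sum())
E
python3 teeth.py
```

```text
cover z [0.03666808 0.23244272 0.24339527]
tip [ 0.5679 -0.0189] disc [ 0.5683 -0.0188] cloudtip [ 0.5656 -0.0198] 12489 0.2456 tooth -27.2 R 0.75 269
tip [ 0.5958 -0.0839] disc [ 0.596  -0.0836] cloudtip [ 0.596  -0.0823] 125 0.0767 tooth 24.9 R 0.74 242
tip [ 0.6618 -0.0555] disc [ 0.6616 -0.0544] cloudtip [ 0.6651 -0.0431] 2824 0.2271 tooth 5.6 R 0.71 257
tip [0.6333 0.0102] disc [0.6329 0.0095] cloudtip [0.6326 0.0103] 167 0.077 tooth 19.0 R 0.78 286
```

```bash
python3 -m crank '[[[8.5,-2.7,-4.55,0,0,0,-2.7],[8.5,-2.7,-4.55,0,0,0,-2.7],[8.5,-2.7,-4.55,0,0,0,-2.7],[8.5,-2.7,-4.55,0,0,0,-2.7],[8.5,-2.7,-4.55,0,0,0,-2.7],[8.5,-2.7,-4.55,0,0,0,-2.7],[8.5,0,0,0,0,0,0],[8.5,0,0,0,0,0,0]]]'; python3 - <<'E'
from teeth import *
st();p,d,c,W=look("wrist","w3");st()
Q=cloud(d,c,W)
t=np.array(manip.get_obs()["position"])[:2]
b=Q[(abs(Q[:,2]-.055)<.004)&(np.hypot(*(Q[:,:2]-t).T)<.06)]
(cx,cy),(w,h),a=cv2.minAreaRect((b[:,:2]*1000).astype(np.float32));e=np.linalg.eigh(np.cov(b[:,:2].T))[1][:,1]
print(len(b),b[:,2].mean(),cx,cy,w,h,a,"dir",np.degrees(np.arctan2(e[1],e[0])),b.mean(0))
# red-free check: rest
r=Q[(abs(Q[:,2]-.006)<.002)&(np.hypot(*(Q[:,:2]-t).T)<.05)];print(len(r),r.mean(0) if len(r) else 0)
E
```

```text
clock: 3.08
position: [0.4485, -0.3027, 0.1518]
ee_rot: [0.818, 0.575, 0.001, 0.0]
ft_force: [1.1, 0.4, -0.4]
grip_width: 0.994
grasp_force: 0.0
t 3.08 p [ 448.5 -302.7  151.8] yaw(tool y) -19.84 tilt [ 1.5e-03  8.0e-04 -1.0e+00] F [ 1.09  0.45 -0.36] M [ 0.027 -0.027  0.011] j [-0.15  0.25  0.76  1.82 -0.19  1.14  0.33] g 0.994 0.0
t 3.12 p [ 448.8 -302.2  151.7] yaw(tool y) -19.78 tilt [ 1.2e-03  9.0e-04 -1.0e+00] F [-0.52  0.4  -0.55] M [-0.042 -0.033 -0.001] j [-0.15  0.25  0.76  1.82 -0.19  1.14  0.33] g 0.998 0.0
2191 0.05492990207351309 449.97174072265625 -303.91009521484375 89.21963500976562 16.0787410736084 63.2702522277832 dir 63.30971719052368 [ 0.45099245 -0.30149443  0.0549299 ]
2546 [ 0.44511487 -0.30543284  0.00655993]
```

View pics/w3.png

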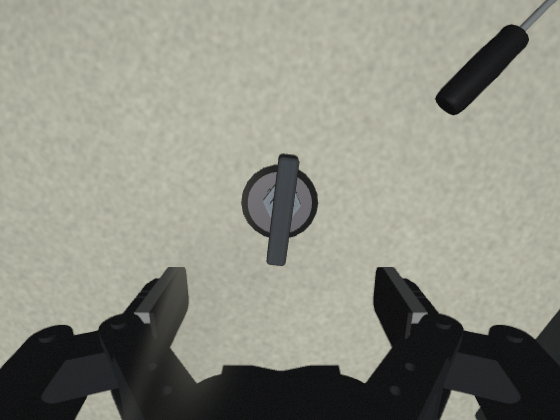

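```bash
python3 -m crank '[[[8.5,0.1,-0.15,-2,0,0,-3.5],[8.5,0,0,-4,0,0,-3.4],[8.5,0,0,-4,0,0,0],[8.5,0,0,-2.1,0,0,0],[5,0,0,0,0,0,0],[3,0,0,0,0,0,0],[1.2,0,0,0,0,0,0],[1.2,0,0,0,0,0,0],[1.2,0,0,0,0,0,0],[1.2,0,0,0,0,0,0]]]' 60; python3 - <<'E'
from teeth import *
st()
D=np.load("w3.npz");c=eyes.camera_params("wrist");print(cast([(280,201)],.006,c,D["W"]))
g=D["p"]; 
m=(cv2.cvtColor(g,cv2.COLOR_RGB2GRAY)<60).astype(np.uint8);m[260:]=0;m[:150]=0;m[:,:230]=0;m[:,340:]=0
# rest edge: circle from hull points far from bar
k=cv2.findContours(m,0,1)[0];k=max(k,key=cv2.contourArea).reshape(-1,2)
P=cast(k,.006,c,D["W"])[:,:2]*1000
from scipy.optimize import least_squares
f=least_squares(lambda q:np.hypot(P[:,0]-q[0],P[:,1]-q[1])-36,[446,-305],loss="soft_l1",f_scale=.5);print(f.x,np.median(abs(f.fun)),len(P))
E
```

```text
clock: 4.38
position: [0.4493, -0.3059, 0.0313]
ee_rot: [0.852, 0.523, 0.001, 0.001]
ft_force: [0.3, 1.1, 6.7]
grip_width: 0.18
grasp_force: 60.0
t 4.38 p [ 449.3 -305.9   31.3] yaw(tool y) -26.88 tilt [ 1.8e-03 -3.0e-04 -1.0e+00] F [0.33 1.08 6.65] M [0.249 0.052 0.039] j [-0.07  0.43  0.7   1.91 -0.35  0.92  0.33] g 0.18 60.0
[[ 0.44774223 -0.30583398  0.006     ]]
[ 449.11927291 -307.21813919] 3.8585016567998736 232
```

```bash
python3 -m crank '[[[1.2,0,0,3,0,0,0],[1.2,0,0,5,0,0,0],[1.2,0,0,4,0,0,0],[1.2,0,0,0,0,0,0],[1.2,0,0,0,0,0,0],[1.2,0,0,0,0,0,0]]]'; python3 - <<'E'
from teeth import *
st();p,d,c,W=look("wrist","w4");st()
Q=cloud(d,c,W);t=np.array(manip.get_obs()["position"])
for lo,hi in((.018,.028),):
    b=Q[(Q[:,2]-t[2]>lo)&(Q[:,2]-t[2]<hi)&(np.hypot(*(Q[:,:2]-t[:2]).T)<.055)]
    T=T_of(manip.get_obs());L=(b-T[:3,3])@T[:3,:3]*1000
    L=L[abs(L[:,1])<9]
    print(len(L),np.percentile(L,[0,2,50,98,100],axis=0).round(1))
E
```

```text
clock: 5.12
position: [0.4476, -0.3051, 0.1488]
ee_rot: [0.852, 0.523, -0.001, -0.001]
ft_force: [0.4, 0.4, -2.4]
grip_width: 0.175
grasp_force: 59.3
t 5.12 p [ 447.6 -305.1  148.8] yaw(tool y) -26.88 tilt [-2.4e-03  9.0e-04 -1.0e+00] F [ 0.38  0.38 -2.39] M [ 0.041  0.008 -0.011] j [-0.17  0.26  0.79  1.82 -0.2   1.14  0.22] g 0.175 59.3
t 5.17 p [ 447.7 -305.2  149. ] yaw(tool y) -26.88 tilt [-2.2e-03  6.0e-04 -1.0e+00] F [ 0.75 -0.46 -3.53] M [-0.035 -0.006 -0.047] j [-0.17  0.26  0.79  1.82 -0.2   1.14  0.22] g 0.176 59.3
6822 [[-39.   -8.9 -27.9]
 [-35.3  -7.3 -25. ]
 [ 10.9   0.2 -23.6]
 [ 45.6   7.9 -20.9]
 [ 46.7   9.  -18. ]]
```

View pics/w4.png

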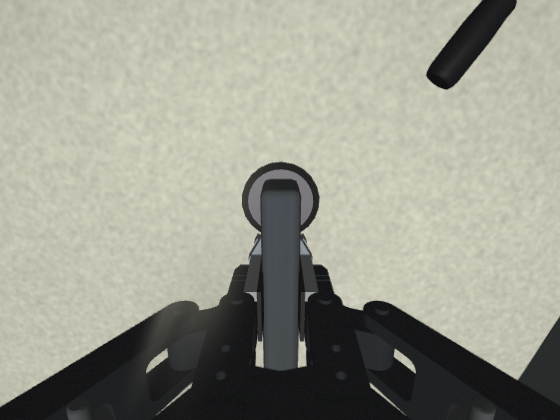

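```bash
python3 -m crank '[[[1.2,3.3,4.3,1,0,0,0],[1.2,3.3,4.3,1,0,0,0],[1.2,3.3,4.3,1,0,0,0],[1.2,3.3,4.3,1,0,0,0],[1.2,3.5,4.3,0,0,0,0],[1.2,0,0,0,0,0,0],[1.2,0,0,0,0,0,0],[1.2,0,0,0,0,0,0]]]'; python3 - <<'E'
from teeth import *
st();p,d,c,W=look("wrist","w5");look("top","top1");st()
Q=cloud(d,c,W)
S=np.array([(.5681,-.0189),(.5959,-.0838),(.6617,-.055),(.6331,.0099)])
for s in S:
    L=Q[np.hypot(*(Q[:,:2]-s).T)<.022];t=L[(L[:,2]>.069)&(L[:,2]<.08)]
    f=L[(abs(L[:,2]-.053)<.003)];print(t[:,:2].mean(0).round(4) if len(t) else 0,len(t),t[:,2].max() if len(t) else 0,f[:,:2].mean(0).round(4),len(f))
sheet(S,p,c,W,"tops2")
c=eyes.camera_params("top");D=np.load("top1.npz")["p"];cv2.imwrite("pics/t1c.png",cv2.resize(D[237:297,407:467,::-1],(600,600),interpolation=2))
E
```

```text
clock: 6.18
position: [0.6148, -0.0921, 0.19]
ee_rot: [0.853, 0.522, -0.0, -0.0]
ft_force: [0.3, 0.2, -3.0]
grip_width: 0.177
grasp_force: 59.4
t 6.17 p [614.8 -92.1 190. ] yaw(tool y) -27.01 tilt [-7.e-04 -4.e-04 -1.e+00] F [ 0.32  0.19 -3.04] M [-0.036  0.011  0.006] j [-0.44  0.4   0.66  1.56 -0.25  1.27 -0.21] g 0.177 59.4
t 6.28 p [615.  -91.7 190.3] yaw(tool y) -26.98 tilt [ 0.  0. -1.] F [-0.05  0.21 -2.65] M [-0.04   0.004  0.038] j [-0.44  0.4   0.66  1.56 -0.25  1.27 -0.21] g 0.169 59.4
[ 0.5692 -0.0186] 130 0.07679031944123649 [ 0.5698 -0.0184] 651
[ 0.5963 -0.083 ] 111 0.076430300720916 [ 0.5923 -0.0791] 341
[ 0.6613 -0.0546] 129 0.07673727865898183 [ 0.6614 -0.0543] 730
[0.6329 0.0092] 150 0.07703060727665312 [0.633  0.0095] 821
```

View pics/tops2.png

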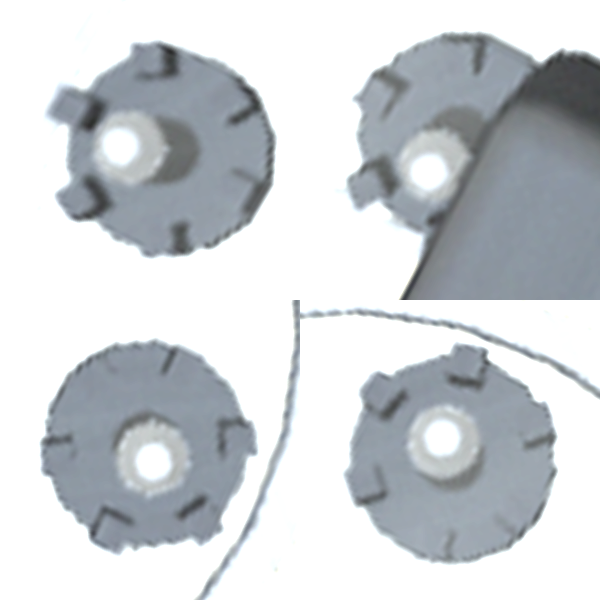

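```bash
python3 - <<'E'
from teeth import *
D=np.load("w5.npz");c=eyes.camera_params("wrist");W=D["W"];Q=cloud(D["d"],c,W)
S=np.array([(.5681,-.0189),(.5959,-.0838),(.6617,-.055),(.6331,.0099)])
for s,t in zip(S,[(120,146),(132,170),(153,162),(138,138)]):
    P=[[s[0]-.022+t[0]*.044/300,s[1]+.022-t[1]*.044/300,.061]]
    ct=cast(proj(P,c,W),.0745,c,W)[0,:2]
    L=Q[np.hypot(*(Q[:,:2]-ct).T)<.020];v=L[abs(L[:,2]-.0615)<.002];v=v[:,:2]-ct;r=np.hypot(*v.T);k=(r>.0115)&(r<.0165)
    a=np.exp(6j*np.arctan2(v[k,1],v[k,0])).mean()
    print(ct.round(4),"tooth",np.degrees(np.angle(a))/6,abs(a),k.sum())
T=T_of(dict(ee_rot=manip.get_obs()["ee_rot"],position=manip.get_obs()["position"]));L=(Q-T[:3,3])@T[:3,:3]*1000
b=L[(abs(L[:,1])<8.5)&(L[:,0]<55)&(L[:,0]>-20)&(abs(L[:,2]+24)<2.5)];print("bar end x",np.percentile(b[:,0],[98,99.5]),"y mid",np.percentile(b[(b[:,0]>20),1],[1,50,99]),"z",np.median(b[:,2]))
t=np.load("top1.npz");c=eyes.camera_params("top");W=c["world_from_camera"]
g=cv2.GaussianBlur(cv2.cvtColor(t["p"],cv2.COLOR_RGB2GRAY),(3,3),0)
m=(g<85).astype(np.uint8)[237:297,407:467];k=max(cv2.findContours(m,0,1)[0],key=cv2.contourArea).reshape(-1,2)+[407,237]
print("rest",cast([cv2.fitEllipse(k)[0]],.006,c,W),cv2.fitEllipse(k))
g2=t["p"];
E
```

```text
[ 0.5679 -0.0187] tooth -27.142358613015556 0.750119363797406 224
[ 0.596  -0.0837] tooth 23.780929444196886 0.7751650009279629 100
[ 0.6615 -0.0553] tooth 6.047162399726859 0.7819718252303506 217
[0.6322 0.0098] tooth 18.737179724539846 0.7769106840107047 249
bar end x [44.49305814 45.39690906] y mid [-6.99548444  0.31763889  7.88987501] z -23.42268525712988
rest [[ 0.44314578 -0.29443506  0.006     ]] ((431.4096374511719, 267.9890441894531), (37.10595703125, 61.538734436035156), 7.034267902374268)
```

```bash
python3 -m crank '[[[1.2,-2.4,3.6,-1,0,0,0],[1.2,-2.4,3.6,-2,0,0,0],[1.2,0,0,-3,0,0,0],[1.2,0,0,-2,0,0,0],[1.2,0,0,0,0,0,0],[1.2,0,0,0,0,0,0],[1.2,0,0,-0.5,0,0,0],[1.2,0,0,-0.5,0,0,0],[1.2,0,0,0,0,0,0]]]'; python3 - <<'E'
from h import *
st()
E
```

```text
clock: 7.4
position: [0.5672, -0.0186, 0.1]
ee_rot: [0.852, 0.523, -0.0, -0.0]
ft_force: [-0.7, -0.2, -3.0]
grip_width: 0.173
grasp_force: 59.7
t 7.4 p [567.2 -18.6 100. ] yaw(tool y) -26.88 tilt [-6.e-04 -1.e-04 -1.e+00] F [-0.72 -0.21 -3.02] M [-0.015  0.001 -0.027] j [-0.57  0.36  0.63  1.8  -0.24  1.06 -0.32] g 0.173 59.7
```

```bash
python3 -m crank '[[[1.2,0,-0.08,-0.3,0,0,0],[1.2,0,0,-0.4,0,0,0],[1.2,0,0,-0.4,0,0,0],[1.2,0,0,0,0,0,0]]]'; python3 -c "
from h import *
st()"; python3 -m crank '[[[1.2,0,0,-0.3,0,0,0],[1.2,0,0,-0.3,0,0,0],[1.2,0,0,-0.2,0,0,0],[1.2,0,0,0,0,0,0]]]'; python3 -c "
from h import *
st()"
```

```text
clock: 7.9
position: [0.5672, -0.0194, 0.0889]
ee_rot: [0.852, 0.523, -0.0, -0.0]
ft_force: [0.2, -0.4, -2.2]
grip_width: 0.176
grasp_force: 59.7
t 7.9 p [567.2 -19.4  88.9] yaw(tool y) -26.88 tilt [-6.e-04 -2.e-04 -1.e+00] F [ 0.21 -0.36 -2.22] M [-0.014  0.022  0.013] j [-0.56  0.38  0.62  1.81 -0.25  1.04 -0.31] g 0.176 59.7
clock: 8.4
position: [0.5674, -0.0194, 0.0811]
ee_rot: [0.852, 0.523, -0.0, -0.0]
ft_force: [0.9, 1.0, -3.0]
grip_width: 0.175
grasp_force: 59.7
t 8.4 p [567.4 -19.4  81.1] yaw(tool y) -26.89 tilt [-2.e-04 -1.e-04 -1.e+00] F [ 0.88  1.02 -3.02] M [-0.005  0.053  0.03 ] j [-0.56  0.39  0.62  1.81 -0.26  1.02 -0.31] g 0.175 59.7
```

```bash
python3 -m crank '[[[1.2,0,0,0,0,0,-4],[1.2,0,0,0,0,0,-4],[1.2,0,0,0,0,0,-2]]]'; python3 -c "
from h import *
st()"; python3 -m crank '[[[1.2,0,0,0,0,0,-4],[1.2,0,0,0,0,0,-4],[1.2,0,0,0,0,0,-4]]]';python3 -c "
from h import *
st()"; python3 -m crank '[[[1.2,0,0,0,0,0,-4],[1.2,0,0,0,0,0,-4],[1.2,0,0,0,0,0,-4],[1.2,0,0,0,0,0,-2],[1.2,0,0,0,0,0,0]]]'; python3 -c "
from h import *
st()"
```

```text
clock: 8.78
position: [0.5673, -0.0196, 0.0814]
ee_rot: [0.895, 0.447, -0.0, 0.0]
ft_force: [-1.7, -0.3, -1.5]
grip_width: 0.177
grasp_force: 59.9
t 8.78 p [567.3 -19.6  81.4] yaw(tool y) -36.96 tilt [-2.e-04 -2.e-04 -1.e+00] F [-1.71 -0.32 -1.51] M [-0.11   0.365  0.15 ] j [-0.58  0.39  0.65  1.81 -0.27  1.03 -0.47] g 0.177 59.9
clock: 9.15
position: [0.5671, -0.0194, 0.0813]
ee_rot: [0.937, 0.35, -0.0, -0.0]
ft_force: [-1.3, 0.0, -2.0]
grip_width: 0.175
grasp_force: 60.0
t 9.15 p [567.1 -19.4  81.3] yaw(tool y) -48.98 tilt [-7.e-04 -0.e+00 -1.e+00] F [-1.31  0.   -1.96] M [-0.024  0.478  0.109] j [-0.62  0.4   0.69  1.82 -0.3   1.03 -0.66] g 0.175 60.0
clock: 9.78
position: [0.567, -0.0192, 0.0812]
ee_rot: [0.972, 0.235, -0.0, -0.0]
ft_force: [-4.8, 0.1, -1.1]
grip_width: 0.177
grasp_force: 59.9
t 9.78 p [567.  -19.2  81.2] yaw(tool y) -62.83 tilt [-1.e-03  1.e-04 -1.e+00] F [-4.76  0.08 -1.07] M [0.206 0.952 0.032] j [-0.65  0.42  0.74  1.82 -0.32  1.03 -0.88] g 0.177 59.9
```

```bash
python3 -m crank '[[[1.2,0,0,0,0,0,5.5],[1.2,0,0,0,0,0,5.5],[1.2,0,0,1.5,0,0,0],[1.2,0,0,2,0,0,0],[1.2,1.57,-0.62,0,0,0,9.6],[1.2,1.57,-0.62,0,0,0,9.6],[1.2,1.57,-0.62,0,0,0,9.6],[1.2,1.57,-0.62,0,0,0,9.6],[1.2,1.57,-0.62,0,0,0,9.6],[1.2,1.55,-0.6,0,0,0,9.6],[1.2,0,0,-1.2,0,0,0],[1.2,0,0,0,0,0,0],[1.2,0,0,0,0,0,0]]]'; python3 -c "
from h import *
st()"
```

```text
clock: 11.4
position: [0.661, -0.056, 0.1045]
ee_rot: [0.672, 0.741, -0.0, -0.0]
ft_force: [0.3, 0.0, -2.7]
grip_width: 0.17
grasp_force: 59.9
t 11.4 p [661.  -56.  104.5] yaw(tool y) 5.61 tilt [-2.e-04  1.e-04 -1.e+00] F [ 0.26  0.03 -2.7 ] M [-0.046 -0.023  0.082] j [-0.34  0.54  0.5   1.52 -0.27  1.15  0.3 ] g 0.17 59.9
```

```bash
python3 -m crank '[[[1.2,0.03,-0.03,-0.6,0,0,0],[1.2,0,0,-0.5,0,0,0],[1.2,0,0,-0.5,0,0,0],[1.2,0,0,-0.4,0,0,0],[1.2,0,0,-0.35,0,0,0],[1.2,0,0,0,0,0,0]]]'; python3 -c "
from h import *
st()"
```

```text
clock: 12.15
position: [0.6616, -0.0567, 0.0805]
ee_rot: [0.671, 0.741, -0.0, -0.0]
ft_force: [0.1, 0.1, -3.6]
grip_width: 0.172
grasp_force: 59.8
t 12.15 p [661.6 -56.7  80.5] yaw(tool y) 5.71 tilt [-4.e-04 -0.e+00 -1.e+00] F [ 0.13  0.09 -3.55] M [-0.025 -0.013  0.029] j [-0.34  0.57  0.49  1.54 -0.29  1.11  0.31] g 0.172 59.8
```

```bash
python3 -m crank '[[[1.2,0,0,0,0,0,-4],[1.2,0,0,0,0,0,-4]]]'; python3 -c "
from h import *
st()"; python3 -m crank '[[[1.2,-0.01,0,0,0,0,-2],[1.2,-0.01,0,0,0,0,-2]]]'; python3 -c "
from h import *
st()"; python3 -m crank '[[[1.2,-0.01,0,0,0,0,-4],[1.2,-0.01,0,0,0,0,-4],[1.2,-0.01,0,0,0,0,-4],[1.2,-0.01,0,0,0,0,-4],[1.2,0,0,0,0,0,-4],[1.2,0,0,0,0,0,-4]]]'; python3 -c "
from h import *
st()"
```

```text
clock: 12.4
position: [0.6616, -0.0565, 0.0809]
ee_rot: [0.722, 0.692, 0.0, -0.0]
ft_force: [-2.0, 0.5, -2.3]
grip_width: 0.175
grasp_force: 59.9
t 12.4 p [661.6 -56.5  80.9] yaw(tool y) -2.41 tilt [-3.e-04  4.e-04 -1.e+00] F [-1.99  0.5  -2.29] M [0.252 0.516 0.059] j [-0.36  0.57  0.52  1.54 -0.3   1.11  0.18] g 0.175 59.9
clock: 12.65
position: [0.6614, -0.0565, 0.0809]
ee_rot: [0.745, 0.667, -0.0, -0.0]
ft_force: [-3.0, 1.4, -1.1]
grip_width: 0.173
grasp_force: 60.0
t 12.65 p [661.4 -56.5  80.9] yaw(tool y) -6.33 tilt [-4.e-04  3.e-04 -1.e+00] F [-2.97  1.37 -1.12] M [0.37  0.609 0.147] j [-0.37  0.58  0.53  1.54 -0.31  1.11  0.12] g 0.173 60.0
clock: 13.4
position: [0.6608, -0.0564, 0.0808]
ee_rot: [0.868, 0.497, -0.0, -0.0]
ft_force: [-3.4, 2.2, -1.3]
grip_width: 0.17
grasp_force: 60.0
t 13.4 p [660.8 -56.4  80.8] yaw(tool y) -30.41 tilt [-8.e-04  5.e-04 -1.e+00] F [-3.44  2.2  -1.33] M [0.415 0.83  0.187] j [-0.43  0.6   0.62  1.54 -0.37  1.12 -0.26] g 0.17 60.0
```

```bash
python3 -m crank '[[[1.2,0,0,0,0,0,5.5],[1.2,0,0,0,0,0,5.5],[1.2,0,0,1.5,0,0,0],[1.2,0,0,2,0,0,0],[1.2,-1.3,-0.56,0,0,0,8.7],[1.2,-1.3,-0.56,0,0,0,8.7],[1.2,-1.3,-0.56,0,0,0,8.7],[1.2,-1.3,-0.56,0,0,0,8.7],[1.2,-1.3,-0.56,0,0,0,8.6],[1.2,0,0,-1.2,0,0,0],[1.2,0,0,0,0,0,0],[1.2,0,0,0,0,0,0]]]'; python3 -c "
from h import *
st()"
```

```text
clock: 14.9
position: [0.5967, -0.0844, 0.1039]
ee_rot: [0.544, 0.839, -0.0, 0.0]
ft_force: [-0.3, 0.2, -2.1]
grip_width: 0.178
grasp_force: 59.8
t 14.9 p [596.7 -84.4 103.9] yaw(tool y) 24.03 tilt [ 2.e-04 -1.e-04 -1.e+00] F [-0.28  0.21 -2.1 ] M [-0.047  0.017 -0.031] j [-0.31  0.41  0.47  1.69 -0.2   1.09  0.64] g 0.178 59.8
```

```bash
python3 -m crank '[[[1.2,-0.06,-0.03,-0.6,0,0,0],[1.2,0,0,-0.5,0,0,0],[1.2,0,0,-0.5,0,0,0],[1.2,0,0,-0.4,0,0,0],[1.2,0,0,-0.3,0,0,0],[1.2,0,0,0,0,0,0]]]'; python3 -c "
from h import *
st()"
```

```text
clock: 15.65
position: [0.5954, -0.085, 0.0806]
ee_rot: [0.544, 0.839, -0.0, -0.0]
ft_force: [-0.7, 0.0, -2.2]
grip_width: 0.173
grasp_force: 59.8
t 15.65 p [595.4 -85.   80.6] yaw(tool y) 24.11 tilt [-3.e-04  0.e+00 -1.e+00] F [-0.68  0.   -2.2 ] M [-0.004 -0.014  0.019] j [-0.3   0.43  0.46  1.72 -0.22  1.04  0.65] g 0.173 59.8
```

```bash
python3 -m crank '[[[1.2,0,0,0,0,0,-4],[1.2,0,0,0,0,0,-4],[1.2,-0.01,0,0,0,0,-2],[1.2,-0.01,0,0,0,0,-2]]]'; python3 -c "
from h import *
st()"; python3 -m crank '[[[1.2,-0.01,0,0,0,0,-4],[1.2,-0.01,0,0,0,0,-4],[1.2,-0.01,0,0,0,0,-4],[1.2,-0.01,0,0,0,0,-4],[1.2,0,0,0,0,0,-4],[1.2,0,0,0,0,0,-4]]]'; python3 -c "
from h import *
st()"
```

```text
clock: 16.15
position: [0.5957, -0.0849, 0.0811]
ee_rot: [0.629, 0.778, 0.0, 0.0]
ft_force: [1.1, 0.5, -3.1]
grip_width: 0.176
grasp_force: 59.9
t 16.15 p [595.7 -84.9  81.1] yaw(tool y) 12.07 tilt [ 7.e-04  0.e+00 -1.e+00] F [ 1.1   0.51 -3.11] M [ 0.056 -0.295  0.103] j [-0.33  0.44  0.5   1.72 -0.24  1.05  0.46] g 0.176 59.9
clock: 16.9
position: [0.5951, -0.085, 0.081]
ee_rot: [0.777, 0.629, 0.0, 0.0]
ft_force: [0.3, -0.3, -1.7]
grip_width: 0.17
grasp_force: 60.0
t 16.9 p [595.1 -85.   81. ] yaw(tool y) -12.02 tilt [ 3.e-04  1.e-04 -1.e+00] F [ 0.34 -0.3  -1.74] M [ 0.086 -0.001  0.154] j [-0.4   0.45  0.58  1.72 -0.28  1.05  0.07] g 0.17 60.0
```

```bash
python3 -m crank '[[[1.2,0,0,0,0,0,5.5],[1.2,0,0,0,0,0,5.5],[1.2,0,0,1.5,0,0,0],[1.2,0,0,2,0,0,0],[1.2,1.26,3.13,0,0,0,7],[1.2,1.26,3.13,0,0,0,7],[1.2,1.25,3.12,0,0,0,6],[1.2,0,0,-1.2,0,0,0],[1.2,0,0,0,0,0,0],[1.2,0,0,0,0,0,0]]]'; python3 -c "
from h import *
st()"
```

```text
clock: 18.15
position: [0.6327, 0.0074, 0.1046]
ee_rot: [0.581, 0.814, -0.0, 0.0]
ft_force: [-0.2, 0.2, -2.3]
grip_width: 0.174
grasp_force: 59.8
t 18.15 p [632.7   7.4 104.6] yaw(tool y) 18.96 tilt [ 6.e-04 -6.e-04 -1.e+00] F [-0.19  0.17 -2.3 ] M [-0.016 -0.032 -0.003] j [-0.43  0.47  0.45  1.61 -0.22  1.12  0.41] g 0.174 59.8
```

```bash
python3 -m crank '[[[1.2,0,0.1,-0.6,0,0,0],[1.2,0,0,-0.5,0,0,0],[1.2,0,0,-0.5,0,0,0],[1.2,0,0,-0.4,0,0,0],[1.2,0,0,-0.35,0,0,0],[1.2,0,0,0,0,0,0]]]'; python3 -c "
from h import *
st()"
```

```text
clock: 18.9
position: [0.6325, 0.0097, 0.08]
ee_rot: [0.58, 0.815, -0.0, -0.0]
ft_force: [-0.8, 1.1, -2.2]
grip_width: 0.172
grasp_force: 59.8
t 18.9 p [632.5   9.7  80. ] yaw(tool y) 19.11 tilt [-5.e-04 -1.e-04 -1.e+00] F [-0.79  1.11 -2.24] M [-0.05   0.011  0.016] j [-0.43  0.5   0.44  1.63 -0.23  1.07  0.42] g 0.172 59.8
```

```bash
python3 -m crank '[[[1.2,0,-0.05,0,0,0,-4],[1.2,0,0,0,0,0,-4],[1.2,-0.01,0,0,0,0,-2],[1.2,-0.01,0,0,0,0,-2]]]'; python3 -c "
from h import *
st()"; python3 -m crank '[[[1.2,-0.01,0,0,0,0,-4],[1.2,-0.01,0,0,0,0,-4],[1.2,-0.01,0,0,0,0,-4],[1.2,-0.01,0,0,0,0,-4],[1.2,0,0,0,0,0,-4],[1.2,0,0,0,0,0,-4]]]'; python3 -c "
from h import *
st()"
```

```text
clock: 19.4
position: [0.6327, 0.0089, 0.0805]
ee_rot: [0.662, 0.749, 0.0, 0.0]
ft_force: [1.5, -1.8, -2.6]
grip_width: 0.174
grasp_force: 59.8
t 19.4 p [632.7   8.9  80.5] yaw(tool y) 7.04 tilt [ 7.e-04 -4.e-04 -1.e+00] F [ 1.51 -1.81 -2.55] M [-0.489 -0.325  0.116] j [-0.46  0.5   0.49  1.63 -0.26  1.07  0.22] g 0.174 59.8
clock: 20.15
position: [0.6322, 0.0089, 0.0806]
ee_rot: [0.804, 0.595, 0.0, 0.0]
ft_force: [0.4, -0.9, -2.4]
grip_width: 0.177
grasp_force: 59.9
t 20.15 p [632.2   8.9  80.6] yaw(tool y) -17.04 tilt [ 5.e-04 -4.e-04 -1.e+00] F [ 0.42 -0.89 -2.4 ] M [-0.44  -0.067  0.15 ] j [-0.52  0.52  0.57  1.63 -0.31  1.08 -0.16] g 0.177 59.9
```

```bash
python3 -m crank '[[[1.2,0,0,0,0,0,5.5],[1.2,0,0,0,0,0,5.5],[1.2,0,0,1.5,0,0,0],[1.2,0,0,2,0,0,0],[1.2,-2.15,-0.96,0,0,0,5],[1.2,-2.15,-0.96,0,0,0,5],[1.2,-2.15,-0.95,0,0,0,4],[1.2,0,0,-1.2,0,0,0],[1.2,0,0,0,0,0,0],[1.2,0,0,0,0,0,0]]]'; python3 -c "
from h import *
st()"
```

```text
clock: 21.4
position: [0.5682, -0.0189, 0.1037]
ee_rot: [0.655, 0.755, 0.0, 0.0]
ft_force: [0.3, -0.2, -2.7]
grip_width: 0.171
grasp_force: 59.9
t 21.4 p [568.2 -18.9 103.7] yaw(tool y) 8.1 tilt [ 5.e-04 -0.e+00 -1.e+00] F [ 0.26 -0.2  -2.75] M [-0.054  0.016  0.07 ] j [-0.49  0.34  0.52  1.79 -0.19  1.06  0.25] g 0.171 59.9
```

```bash
python3 -m crank '[[[1.2,-0.03,-0.06,-0.6,0,0,0],[1.2,0,0,-0.5,0,0,0],[1.2,0,0,-0.5,0,0,0],[1.2,0,0,-0.4,0,0,0],[1.2,0,0,-0.3,0,0,0],[1.2,0,0,0,0,0,0]]]'; python3 -c "
from h import *
st()"; python3 -m crank '[[[1.2,0,0,0,0,0,-4],[1.2,0,0,0,0,0,-4],[1.2,-0.01,0,0,0,0,-4],[1.2,-0.01,0,0,0,0,-4]]]'; python3 -c "
from h import *
st()"
```

```text
clock: 22.15
position: [0.5672, -0.0201, 0.0801]
ee_rot: [0.655, 0.755, -0.0, -0.0]
ft_force: [0.3, -0.1, -3.7]
grip_width: 0.173
grasp_force: 59.9
t 22.15 p [567.2 -20.1  80.1] yaw(tool y) 8.11 tilt [-3.e-04 -0.e+00 -1.e+00] F [ 0.29 -0.15 -3.66] M [-0.055 -0.015  0.036] j [-0.47  0.37  0.52  1.81 -0.21  1.02  0.26] g 0.173 59.9
clock: 22.65
position: [0.5676, -0.02, 0.0807]
ee_rot: [0.755, 0.656, 0.0, 0.0]
ft_force: [2.3, -0.8, -4.4]
grip_width: 0.173
grasp_force: 59.7
t 22.65 p [567.6 -20.   80.7] yaw(tool y) -8.0 tilt [ 0.0013 -0.     -1.    ] F [ 2.32 -0.82 -4.44] M [-0.008 -0.402  0.124] j [-0.52  0.38  0.57  1.81 -0.23  1.02  0.  ] g 0.173 59.7
```

```bash
cat > s.py <<'E'
from h import *
o=manip.get_obs();t=T_of(o);print(round(o["clock"],2),"yaw",round(np.degrees(np.arctan2(t[1,1],t[0,1])),1),"Mz",round(o["torque"][2],3),"F",np.round(o["ft_force"],1))
E
python3 -m crank '[[[1.2,-0.01,0,0,0,0,-3],[1.2,-0.01,0,0,0,0,-3],[1.2,0,0,0,0,0,-3]]]' >/dev/null; python3 s.py
python3 -m crank '[[[1.2,0,0,0,0,0,-2]]]'>/dev/null; python3 s.py
python3 -m crank '[[[1.2,0,0,0,0,0,-2]]]'>/dev/null; python3 s.py
```

```text
23.02 yaw -17.0 Mz 0.099 F [ 2.2  0.5 -3.5]
23.15 yaw -18.9 Mz 0.13 F [ 1.4  0.3 -4. ]
23.27 yaw -21.0 Mz 0.197 F [ 1.6  0.4 -2.9]
```

```bash
cat >> s.py <<'E'
import sys
sys.exit(o["torque"][2]>0.32)
E
python3 -m crank '[[[1.2,0,0,0,0,0,-2]]]'>/dev/null; python3 s.py && 
python3 -m crank '[[[1.2,0,0,0,0,0,-2]]]'>/dev/null && python3 s.py && 
python3 -m crank '[[[1.2,0,0,0,0,0,-2]]]'>/dev/null && python3 s.py && 
python3 -m crank '[[[1.2,0,0,0,0,0,-2]]]'>/dev/null && python3 s.py && 
python3 -m crank '[[[1.2,0,0,0,0,0,-2]]]'>/dev/null && python3 s.py && 
python3 -m crank '[[[1.2,0,0,0,0,0,-2]]]'>/dev/null && python3 s.py
```

```text
23.4 yaw -23.0 Mz 0.089 F [ 1.6  0.7 -2.7]False
```

```bash
sed -i 's/sys.exit(.*/sys.exit(int(o["torque"][2]>0.32))/' s.py
python3 -m crank '[[[1.2,0,0,0,0,0,-2]]]'>/dev/null; python3 s.py && 
python3 -m crank '[[[1.2,0,0,0,0,0,-2]]]'>/dev/null && python3 s.py && 
python3 -m crank '[[[1.2,0,0,0,0,0,-2]]]'>/dev/null && python3 s.py && 
python3 -m crank '[[[1.2,0,0,0,0,0,-2]]]'>/dev/null && python3 s.py && 
python3 -m crank '[[[1.2,0,0,0,0,0,-2]]]'>/dev/null && python3 s.py && 
python3 -m crank '[[[1.2,0,0,0,0,0,-2]]]'>/dev/null && python3 s.py
```

```text
23.52 yaw -25.0 Mz 0.179 F [ 1.6 -0.2 -2. ]
23.65 yaw -27.0 Mz 0.069 F [ 1.6  1.1 -2.6]
23.77 yaw -29.0 Mz 0.147 F [ 2.7  0.9 -2.3]
23.9 yaw -31.0 Mz 0.284 F [ 2.3  1.6 -1.7]
24.02 yaw -33.0 Mz 0.537 F [ 2.6  1.5 -0.1]
```

```bash
python3 -m crank '[[[1.2,0,0,0,0,0,7],[1.2,0,0,0,0,0,6.5],[1.2,0,0,1.5,0,0,0],[1.2,0,0,2,0,0,0],[1.2,2.4,-0.9,0,0,0,0],[1.2,2.4,-0.9,0,0,0,0],[1.2,2.4,-0.9,0,0,0,0],[1.2,2.17,-0.91,0,0,0,0],[1.2,0,0,-1.2,0,0,0],[1.2,0,0,0,0,0,0],[1.2,0,0,0,0,0,0]]]'; python3 -c "
from h import *
st()"
```

```text
clock: 25.4
position: [0.6599, -0.0557, 0.1034]
ee_rot: [0.816, 0.578, -0.0, -0.0]
ft_force: [-0.2, 0.6, -3.1]
grip_width: 0.177
grasp_force: 60.1
t 25.4 p [659.9 -55.7 103.4] yaw(tool y) -19.41 tilt [-8.e-04  3.e-04 -1.e+00] F [-0.22  0.6  -3.06] M [-0.021 -0.095  0.028] j [-0.41  0.56  0.6   1.53 -0.33  1.16 -0.09] g 0.177 60.1
```

```bash
python3 -m crank '[[[1.2,0.09,-0.03,-0.6,0,0,0],[1.2,0,0,-0.5,0,0,0],[1.2,0,0,-0.5,0,0,0],[1.2,0,0,-0.4,0,0,0],[1.2,0,0,-0.25,0,0,0],[1.2,0,0,0,0,0,0]]]' | head -4; python3 s.py
```

```text
clock: 26.15
position: [0.6614, -0.0564, 0.0806]
ee_rot: [0.816, 0.578, -0.0, -0.0]
ft_force: [-0.7, -0.4, -2.8]
26.15 yaw -19.4 Mz -0.004 F [-0.7 -0.4 -2.8]
```

```bash
python3 -m crank '[[[1.2,-0.01,0,0,0,0,-4],[1.2,-0.01,0.01,0,0,0,-4],[1.2,-0.01,0,0,0,0,-4],[1.2,-0.01,0.01,0,0,0,-4],[1.2,-0.01,0.01,0,0,0,-4],[1.2,0,0.01,0,0,0,-3],[1.2,0,0,0,0,0,-3]]]' >/dev/null; python3 s.py &&
python3 -m crank '[[[1.2,0,0,0,0,0,-2]]]'>/dev/null && python3 s.py && 
python3 -m crank '[[[1.2,0,0,0,0,0,-2]]]'>/dev/null && python3 s.py && 
python3 -m crank '[[[1.2,0,0,0,0,0,-2]]]'>/dev/null && python3 s.py && 
python3 -m crank '[[[1.2,0,0,0,0,0,-2]]]'>/dev/null && python3 s.py && 
python3 -m crank '[[[1.2,0,0,0,0,0,-2]]]'>/dev/null && python3 s.py && 
python3 -m crank '[[[1.2,0,0,0,0,0,-2]]]'>/dev/null && python3 s.py && 
python3 -m crank '[[[1.2,0,0,0,0,0,-2]]]'>/dev/null && python3 s.py && 
python3 -m crank '[[[1.2,0,0,0,0,0,-2]]]'>/dev/null && python3 s.py && 
python3 -m crank '[[[1.2,0,0,0,0,0,-2]]]'>/dev/null && python3 s.py
```

```text
27.02 yaw -45.5 Mz 0.127 F [-2.3  0.1 -0.8]
27.15 yaw -47.5 Mz 0.112 F [-3.5  0.3 -2. ]
27.27 yaw -49.5 Mz 0.098 F [-4.1  0.8 -1.5]
27.4 yaw -51.5 Mz 0.151 F [-5.2  1.5 -1. ]
27.52 yaw -53.5 Mz 0.147 F [-4.6  1.  -1.4]
27.65 yaw -55.5 Mz 0.2 F [-6.   1.2 -1.7]
27.77 yaw -57.5 Mz 0.399 F [-4.3  0.1 -0.9]
```

```bash
python3 -m crank '[[[1.2,-0.02,0,0,0,0,-1]]]'>/dev/null; python3 s.py;python3 -c "
from h import *
st()"
```

```text
27.9 yaw -58.4 Mz 0.516 F [-5.1  0.5 -1.1]
t 27.9 p [660.3 -55.8  80.6] yaw(tool y) -58.44 tilt [-1.1e-03  1.0e-04 -1.0e+00] F [-5.11  0.51 -1.14] M [0.222 1.146 0.516] j [-0.5   0.63  0.73  1.55 -0.45  1.14 -0.7 ] g 0.173 60.5
```

```bash
python3 -m crank '[[[1.2,0,0,0,0,0,6.5],[1.2,0,0,0,0,0,6.5],[1.2,0,0,1.5,0,0,0],[1.2,0,0,2,0,0,0],[1.2,-1.3,-0.57,0,0,0,8.9],[1.2,-1.3,-0.57,0,0,0,8.9],[1.2,-1.3,-0.57,0,0,0,8.9],[1.2,-1.3,-0.57,0,0,0,8.9],[1.2,-1.3,-0.57,0,0,0,8.9],[1.2,0,0,-1.2,0,0,0],[1.2,0,0,0,0,0,0],[1.2,0,0,0,0,0,0]]]' |head -2; python3 -c "
from h import *
st()"
```

```text
clock: 29.4
position: [0.5963, -0.0842, 0.1039]
t 29.4 p [596.3 -84.2 103.9] yaw(tool y) -0.98 tilt [ 2.e-04 -2.e-04 -1.e+00] F [-0.31  0.2  -3.53] M [-0.019  0.042 -0.016] j [-0.39  0.42  0.57  1.7  -0.25  1.09  0.24] g 0.174 60.1
```

```bash
python3 -m crank '[[[1.2,-0.03,-0.03,-0.6,0,0,0],[1.2,0,0,-0.5,0,0,0],[1.2,0,0,-0.5,0,0,0],[1.2,0,0,-0.4,0,0,0],[1.2,0,0,-0.3,0,0,0],[1.2,0,0,0,0,0,0]]]' | head -4; python3 s.py
```

```text
clock: 30.15
position: [0.5954, -0.0848, 0.0806]
ee_rot: [0.713, 0.702, -0.0, -0.0]
ft_force: [0.6, 0.3, -3.1]
30.15 yaw -0.9 Mz 0.015 F [ 0.6  0.3 -3.1]
```

```bash
python3 -m crank '[[[1.2,-0.01,0,0,0,0,-4],[1.2,-0.01,0,0,0,0,-4],[1.2,-0.01,0.01,0,0,0,-4],[1.2,-0.01,0,0,0,0,-4],[1.2,-0.01,0.01,0,0,0,-4],[1.2,-0.01,0,0,0,0,-3],[1.2,0,0,0,0,0,-3]]]' >/dev/null; python3 s.py &&
python3 -m crank '[[[1.2,0,0,0,0,0,-2]]]'>/dev/null && python3 s.py && 
python3 -m crank '[[[1.2,0,0,0,0,0,-2]]]'>/dev/null && python3 s.py && 
python3 -m crank '[[[1.2,0,0,0,0,0,-2]]]'>/dev/null && python3 s.py && 
python3 -m crank '[[[1.2,0,0,0,0,0,-2]]]'>/dev/null && python3 s.py && 
python3 -m crank '[[[1.2,0,0,0,0,0,-2]]]'>/dev/null && python3 s.py && 
python3 -m crank '[[[1.2,0,0,0,0,0,-2]]]'>/dev/null && python3 s.py && 
python3 -m crank '[[[1.2,0,0,0,0,0,-2]]]'>/dev/null && python3 s.py && 
python3 -m crank '[[[1.2,0,0,0,0,0,-2]]]'>/dev/null && python3 s.py && 
python3 -m crank '[[[1.2,0,0,0,0,0,-2]]]'>/dev/null && python3 s.py
```

```text
31.02 yaw -27.0 Mz 0.189 F [-0.5 -0.6 -2.2]
31.15 yaw -29.0 Mz 0.095 F [-0.   0.3 -1.9]
31.27 yaw -31.0 Mz 0.086 F [-0.6 -0.5 -1.9]
31.4 yaw -33.0 Mz 0.17 F [-1.3 -0.2 -1.3]
31.52 yaw -35.0 Mz 0.175 F [-2.  -0.8 -1.8]
31.65 yaw -37.0 Mz 0.455 F [-2.6  0.1 -1.9]
```

```bash
python3 -m crank '[[[1.2,0,0,0,0,0,-0.8]]]' | head -2; python3 s.py
python3 -m crank '[[[1.2,0,0,0,0,0,6.5],[1.2,0,0,0,0,0,6],[1.2,0,0,1.5,0,0,0],[1.2,0,0,2,0,0,0],[1.2,1.25,3.13,0,0,0,6.5],[1.2,1.25,3.13,0,0,0,6.5],[1.2,1.25,3.12,0,0,0,6.5],[1.2,0,0,-1.2,0,0,0],[1.2,0,0,0,0,0,0],[1.2,0,0,0,0,0,0]]]' |head -2; python3 -c "
from h import *
st()"
```

```text
clock: 31.78
position: [0.5947, -0.0846, 0.0808]
31.77 yaw -37.7 Mz 0.604 F [-1.5 -0.2 -1.4]
clock: 33.02
position: [0.6324, 0.0078, 0.1046]
t 33.02 p [632.4   7.8 104.6] yaw(tool y) -5.85 tilt [ 6.e-04 -5.e-04 -1.e+00] F [-0.68  0.01 -2.57] M [-0.016  0.111 -0.035] j [-0.51  0.49  0.56  1.61 -0.28  1.12  0.02] g 0.17 60.1
```

```bash
python3 -m crank '[[[1.2,0,0,-0.6,0,0,0],[1.2,0,0,-0.5,0,0,0],[1.2,0,0,-0.5,0,0,0],[1.2,0,0,-0.4,0,0,0],[1.2,0,0,-0.35,0,0,0],[1.2,0,0,0,0,0,0]]]' | head -4; python3 s.py
```

```text
clock: 33.78
position: [0.6322, 0.0092, 0.08]
ee_rot: [0.741, 0.671, -0.0, -0.0]
ft_force: [-0.4, 0.3, -3.4]
33.77 yaw -5.7 Mz -0.007 F [-0.4  0.3 -3.4]
```

Contact expected near −17, stop from −35 on.

```bash
python3 -m crank '[[[1.2,-0.01,0,0,0,0,-4],[1.2,-0.01,0,0,0,0,-4],[1.2,-0.01,0.01,0,0,0,-4],[1.2,-0.01,0,0,0,0,-4],[1.2,-0.01,0.01,0,0,0,-4],[1.2,-0.01,0,0,0,0,-3],[1.2,0,0,0,0,0,-3]]]' >/dev/null; python3 s.py &&
python3 -m crank '[[[1.2,0,0,0,0,0,-2]]]'>/dev/null && python3 s.py && 
python3 -m crank '[[[1.2,0,0,0,0,0,-2]]]'>/dev/null && python3 s.py && 
python3 -m crank '[[[1.2,0,0,0,0,0,-2]]]'>/dev/null && python3 s.py && 
python3 -m crank '[[[1.2,0,0,0,0,0,-2]]]'>/dev/null && python3 s.py && 
python3 -m crank '[[[1.2,0,0,0,0,0,-2]]]'>/dev/null && python3 s.py && 
python3 -m crank '[[[1.2,0,0,0,0,0,-2]]]'>/dev/null && python3 s.py && 
python3 -m crank '[[[1.2,0,0,0,0,0,-2]]]'>/dev/null && python3 s.py && 
python3 -m crank '[[[1.2,0,0,0,0,0,-2]]]'>/dev/null && python3 s.py && 
python3 -m crank '[[[1.2,0,0,0,0,0,-2]]]'>/dev/null && python3 s.py
```

```text
34.65 yaw -31.8 Mz 0.175 F [-0.2 -1.5 -3.4]
34.77 yaw -33.8 Mz 0.051 F [-0.2 -1.7 -1.8]
34.9 yaw -35.8 Mz 0.136 F [-0.  -1.3 -1.5]
35.02 yaw -37.8 Mz 0.082 F [-0.8 -2.3 -1.8]
35.15 yaw -39.8 Mz 0.242 F [-0.7 -2.9 -1.2]
35.27 yaw -41.8 Mz 0.501 F [-1.3 -3.1 -2.1]
```

```bash
python3 -m crank '[[[1.2,0,0,0,0,0,-0.7],[1.2,0,0,0,0,0,6.5],[1.2,0,0,0,0,0,6.5],[1.2,0,0,1.5,0,0,0],[1.2,0,0,3,0,0,0],[1.2,0,0,3,0,0,0]]]' | head -2; python3 - <<'E'
from teeth import *
from scipy.optimize import least_squares
c=eyes.camera_params("wrist")
for n in("w3","w4"):
    D=np.load(n+".npz");W=D["W"];g=cv2.cvtColor(D["p"],cv2.COLOR_RGB2GRAY)
    pts=[]
    for a in np.radians(np.arange(-165,-14,3)): # upper half, outermost light->dark crossing
        if n=="w3" and -105<np.degrees(a)<-60: continue
        for r in np.arange(50,25,-.25):
            x,y=280.5+r*np.cos(a),201+r*np.sin(a)
            if g[int(round(y)),int(round(x))]<90: pts.append((x,y));break
    P=cast(pts,.006,c,W)[:,:2]*1000
    f=least_squares(lambda q:np.hypot(P[:,0]-q[0],P[:,1]-q[1])-q[2],[447,-305,36],loss="soft_l1",f_scale=.5)
    print(n,f.x.round(1),np.median(abs(f.fun)).round(2),len(P))
st()
E
```

```text
clock: 36.02
position: [0.6319, 0.0099, 0.1572]
w3 [ 446.8 -306.7   35.1] 0.23 37
w4 [ 446.7 -306.8   35.1] 0.24 51
t 36.02 p [631.9   9.9 157.2] yaw(tool y) -29.57 tilt [ 6.e-04  8.e-04 -1.e+00] F [ 0.02  0.38 -2.56] M [ 0.049 -0.044  0.04 ] j [-0.59  0.45  0.67  1.57 -0.29  1.22 -0.39] g 0.171 60.1
```

```bash
python3 -m crank '[[[1.2,-2.66,-4.53,0,0,0,0.5],[1.2,-2.66,-4.53,0,0,0,0.5],[1.2,-2.66,-4.53,0,0,0,0.5],[1.2,-2.66,-4.53,0,0,0,0],[1.2,-2.66,-4.53,0,0,0,0],[1.2,-2.66,-4.53,0,0,0,0],[1.2,-2.64,-4.52,0,0,0,0],[1.2,0,0,-3,0,0,0],[1.2,0,0,-4,0,0,0],[1.2,0,0,-2,0,0,0],[1.2,0,0,-1,0,0,0],[1.2,0,0,0,0,0,0],[1.2,0,0,0,0,0,0]]]' | head -2; python3 - <<'E'
from h import *
st();look("wrist","w6")
E
```

```text
clock: 37.65
position: [0.4465, -0.308, 0.0565]
t 37.65 p [ 446.5 -308.    56.5] yaw(tool y) -27.9 tilt [ 1.7e-03 -6.0e-04 -1.0e+00] F [-0.09  0.3  -3.09] M [-0.079 -0.005 -0.065] j [-0.13  0.41  0.78  1.9  -0.34  0.97  0.32] g 0.175 60.0
```

View pics/w6.png

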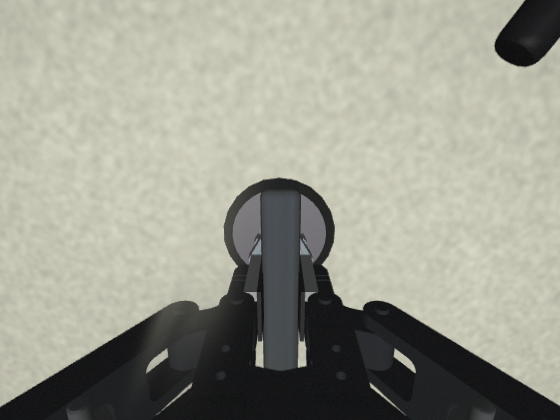

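```bash
python3 -m crank '[[[1.2,-0.05,0.03,-1,0,0,0],[1.2,0,0,-0.8,0,0,0],[1.2,0,0,-0.4,0,0,0],[1.2,0,0,-0.2,0,0,0],[1.2,0,0,0,0,0,0],[1.2,0,0,0,0,0,0]]]' | head -2;  python3 -c "
from h import *
st()"
```

```text
clock: 38.45
position: [0.4454, -0.3075, 0.0314]
t 38.45 p [ 445.4 -307.5   31.4] yaw(tool y) -27.89 tilt [ 3.e-04 -3.e-04 -1.e+00] F [-0.6  -0.97 -2.97] M [-0.089  0.067 -0.02 ] j [-0.11  0.44  0.75  1.92 -0.38  0.92  0.34] g 0.179 60.3
```

```bash
python3 -m crank '[[[1.2,0,0,-0.06,0,0,0],[1.2,0,0,0,0,0,0],[1.2,0,0,0,0,0,0]]]' | head -2; python3 s.py;  python3 -m crank '[[[2.2,0,0,0,0,0,0],[3,0,0,0,0,0,0],[5,0,0,0,0,0,0],[8,0,0,0,0,0,0],[8.5,0,0,0,0,0,0],[8.5,0,0,0,0,0,0],[8.5,0,0,0,0,0,0],[8.5,0,0,4,0,0,0],[8.5,0,0,4,0,0,0],[8.5,0,0,4,0,0,0],[8.5,0,0,0,0,0,0],[8.5,0,0,0,0,0,0],[8.5,0,0,0,0,0,0]]]' 20| head -2; python3 - <<'E'
from teeth import *
from scipy.optimize import least_squares
st();p,d,c,W=look("wrist","w7");Q=cloud(d,c,W);t=np.array(manip.get_obs()["position"])[:2]
b=Q[(abs(Q[:,2]-.055)<.004)&(np.hypot(*(Q[:,:2]-t).T)<.06)]
print(cv2.minAreaRect((b[:,:2]*1000).astype(np.float32)),b[:,2].mean())
E
```

```text
clock: 38.83
position: [0.4454, -0.3075, 0.0313]
38.83 yaw -27.9 Mz 0.047 F [-3.7  2.2  5.6]
clock: 40.45
position: [0.4447, -0.307, 0.1497]
t 40.45 p [ 444.7 -307.   149.7] yaw(tool y) -27.89 tilt [-1.6e-03  5.0e-04 -1.0e+00] F [ 0.62  0.07 -0.49] M [-0.036  0.055 -0.015] j [-0.21  0.27  0.85  1.83 -0.22  1.15  0.23] g 0.997 0.0
((446.6979675292969, -305.87530517578125), (89.13701629638672, 16.012630462646484), 62.1064567565918) 0.05498633744843703
```

View pics/w7.png

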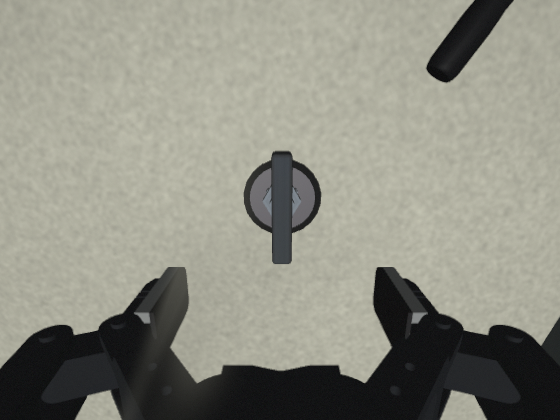

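The picture shows the wrench upright at (282, 207) on its rest at (282, 197), about 1 mm from the middle, with the fingers clear of it.

```bash
python3 -c "
from workcell import job
print(job.hand_in())"
```

```text
the job is handed in; nothing more can be done
None
```

I turned all four screws about 25° each in cross order, then brought each up against its firm stop in cross order, stood the wrench upright about 1 mm from the middle of its rest, and handed the job in at about 40 s.

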